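Pack two test tiles in stacking kiln setters

ROBOT

A 7-joint arm with a two-finger parallel gripper is mounted at the origin on a cart in front of the work surface, level with it; the furniture and walls round the work are solid. World frame = base frame: x ahead of the robot, y to its left, z up, the work surface at z = 0. Lengths are in m, angles in rad, forces in N, time in s.
With the tool pointing down it reaches from about 0.35 to 0.9 m from the base axis. Payload 8.1 kg.
Tool frame: the origin (TCP) lies midway between the tips of the shut fingers; the grasp point (between the pads) lies 19 mm behind it; z points along the fingers, y is the line along which they close (so a half turn about z gives the same grasp; the last joint's range is limited). The gripper opens to 92 mm and grips with 3 to 60 N. Pads are 19 mm wide; open, the fingers measure 130 mm over their backs; the gripper's body (75 mm by 190 mm) begins 47 mm behind the grasp point.
Start: joints at [1.126, 0.434, 0.025, 1.573, -0.012, 1.134, -0.075], TCP at [0.209, -0.589, 0.227] pointing down, gripper open.
Joint ranges: [-2.62, 2.62], [-0.44, 2.09], [-1.27, 1.32], [0.08, 2.57], [-1.32, 4.46], [0.12, 2], [-2.74, 2.74]. Speed limits (rad/s): [2.22, 2.22, 3.01, 3.01, 3.14, 3.14, 3.14].

INTERFACE

Orientations are given as a rotation vector (axis times angle).
In Python, from cell import arm gives the robot as it stands.
- The arm moves only by the tool carry_out, never from a script. Its arguments are lists of equal length, an entry for each row: "claw": the finger opening in cm, from 0 to 9.18; "delta_pos": the shift along the tool's x, y, z in cm, a list of three; "angular": the turn, a rotation vector about the tool's x, y, z in rad, a list of three. In form: {"claw": [claw, ...], "delta_pos": [[dx, dy, dz], ...], "angular": [[ax, ay, az], ...]}. A call has 1 to 20 rows; each row shifts and turns the commanded pose from where the row before left it, along the tool's axes as they then stand; what a row does not reach is not made up. A row lasts 1/10 s, in which the tool goes at most 50 mm and 8.59 degrees, less where a joint would pass 70% of its speed; a pose out of reach is approached as far as the arm can. A call with a gripper value outside its range is refused whole. The fingers move at their own pace and stop on an object; "force" is the grip in N (left out, the last holds). Time passes only in rows, so rows that do not move let the fingers close. It gives the time, the measured TCP pose, the force, the opening and the grip force at its end, in the units of the state.
- arm.observe(): the state, without advancing time (a new reading comes with each control period).
- arm.get_image(name): name is "scene" or "top" or "wrist"; returns a dict with "frame" (400x640x3 uint8, red, green, blue), "mtx" (3x3 intrinsics, pixels), "T" (4x4, takes a point from camera to world coordinates). Camera axes: x right, y down, z forward; pixel columns grow to the right and rows downward; lengths in m; the calibration is good to about 2 mm. A picture is of the moment at which its call begins. There is no depth.
- arm.sign_off(): hands the job in; it is judged then, once.
Trained networks look in a picture, given as the dict that the camera call returned (one of the last four; its "shot" number tells which), for a name from the list of things; names that differ only in an ending like _2 or _b are one class to them, and where a whole thing is asked for, a point or a joint stands for the part that bears it (a point fixed in the world has none). Each returns a list of dicts, best first, with "conf" (0 to 1); they miss things now and then, are a little off and sometimes report something else, mostly with a low value. They report only what shows in the picture. A call takes as long as a camera call.
- arm.look_for(label, picture): "centre" ([column, row] as shares, 0 to 1, of the picture: columns of its width, rows of its height, amid what is visible of it).
- arm.trace(label, picture): "region" (400x640 bool, what is visible of it) and "centre" ([column, row] as shares, 0 to 1, of the picture: columns of its width, rows of its height, amid what is visible of it).
- arm.place_of(label, picture): "centre" ([column, row] as shares, 0 to 1, of the picture: columns of its width, rows of its height: a listed point, or the origin of a listed thing).
The state is a dict: "clock": time; "joints": joint angles; "dq": joint speeds; "joint_efforts": joint torques, N m; "position": TCP position; "ee_rot": TCP orientation; "force": force on the tool from outside, world axes, zero at the start; "ft_torque": the same for the moment, N m; "width": opening from 0.0 (shut) to 1.0 (fully open); "gripper_force": force on a finger pad.
Only numpy, scipy, OpenCV 4.12 (cv2) and the standard library are available. Lean on these libraries where they do the work, as an engineer would, in place of code of your own. Each camera call takes 0.05 s, during which the arm holds its last target. There are 200 camera calls.

TASK

Pack the two rectangular test tiles for firing, one to a tier: lay one flat in the middle of the pegged kiln bat, squarely between its pegs, and stand the setter with pegs on top over it so that all its legs sit fully down on the bat's pegs; then lay the other tile flat in the middle of that setter and close the stack with the plain cover, seated the same way. Leave the two square tiles where they lie.

Things in the scene. Friction and masses are not known exactly. Their poses are not given: they have to be found in the camera images.
- kiln_bat: Pale kiln bat, 156 x 84 x 14 mm, lying on the 20 mm thick ware board that carries all these things, heavy (does not move), the foot of the stack. On its top 4 upright tapered round pegs, 56 mm either side of the middle along, 20 mm either side across, 8 mm high, 8.6 mm across at the root, 4.4 mm at the tip. Origin: centre of its underside; x along the 156 mm, y across, z up.
- peg_setter: Pale four-legged setter with 4 pegs (as on the bat) on top above its legs. Plate 130 x 60 x 10 mm, top 34 mm above the feet, on 4 tubular legs (24 mm high, 18 mm across, bore 13 mm, centres 56 mm from the middle along, 20 mm across); bores go over the pegs below. Grip across the 60 mm, between the legs. Origin: centre at foot level; x along, y across, z up. Half turn same. 0.2 kg.
- cover: Pale four-legged cover, like the setter but its top is plain, no pegs. Plate 130 x 60 x 10 mm, top 34 mm above the feet, on 4 tubular legs (24 mm high, 18 mm across, bore 13 mm, centres 56 mm from the middle along, 20 mm across); bores go over the pegs below. Grip across the 60 mm, between the legs. Origin: centre at foot level; x along, y across, z up. Half turn same. 0.2 kg.
- tile_teal: teal rectangular glazed test tile, 70 x 40 x 8 mm, lying flat; wanted. Origin: centre of its underside; x along the 70 mm length, y across, z up. Grip it across its 40 mm width.
- tile_brown: brown rectangular glazed test tile, 70 x 40 x 8 mm, lying flat; wanted. Origin: centre of its underside; x along the 70 mm length, y across, z up. Grip it across its 40 mm width.
- square_teal: teal square glazed test tile, 50 x 50 x 8 mm, lying flat, for another firing: not wanted, must stay where it lies. Origin: centre of its underside; z up.
- square_brown: brown square glazed test tile, 50 x 50 x 8 mm, lying flat, for another firing: not wanted, must stay where it lies. Origin: centre of its underside; z up.

How it is judged:
By the outcome, as a careful person would: the job done as asked, in the order asked, and still so for the second after the job is handed in, with the robot touching nothing.
It also fails if it takes over 128 s, if anything falls off the work surface, if the arm or the gripper's body presses on something with over 40 N, if the wrist force passes 120 N, or if a joint passes its speed limit or range.

## Working session

There is one attempt and no reset: what is moved stays moved. The work goes in short steps, Python scripts to look and compute and a tool call to move; the robot and the scene stay as the last step left them, time stands still between calls to the robot, and variables do not carry over. Pictures are saved under pics/ and viewed, at most 14 in all, crops included, and the job is handed in when it is done.

Besides the shell and the picture viewer there is one more tool, called after "Request:" as a command line: name --argument value ..., lists and objects as JSON in quotes. carry_out: Moves the arm, as the interface text tells. Its arguments: {"type":"object","properties":{"claw":{"type":"array","items":{"type":"number"}},"delta_pos":{"type":"array","items":{"type":"array","items":{"type":"number"}}},"angular":{"type":"array","items":{"type":"array","items":{"type":"number"}}},"force":{"type":"number"}},"required":["claw","delta_pos","angular"]}

```bash
ls; mkdir -p pics; cat > h.py <<'E'
import numpy as np, cv2
from cell import arm
def ray(p,u,v,z):
    K=np.array(p["mtx"]);T=np.array(p["T"])
    d=T[:3,:3]@np.linalg.solve(K,[u,v,1.]);o=T[:3,3]
    return o+d*(z-o[2])/d[2]
def proj(p,X):
    T=np.linalg.inv(np.array(p["T"]));c=T[:3,:3]@np.array(X)+T[:3,3]
    q=np.array(p["mtx"])@c;return q[:2]/q[2]
def save(p,n): cv2.imwrite("pics/"+n+".png",p["frame"][:,:,::-1])
E
python3 - <<'E'
from h import *
s=arm.observe();print(s)
for c in("top","scene"):
    p=arm.get_image(c);save(p,c+"0")
    print(c,np.round(p["T"],3).tolist(),np.round(p["mtx"],1).tolist())
    for n,z in dict(kiln_bat=.034,peg_setter=.054,cover=.054,tile_teal=.028,tile_brown=.028,square_teal=.028,square_brown=.028).items():
        for r in arm.trace(n,p)[:3]:
            m=r["region"].astype(np.uint8)
            cs=max(cv2.findContours(m,0,2)[0],key=cv2.contourArea)
            P=np.array([ray(p,u,v,z)[:2] for u,v in cs[:,0,:]],np.float32)
            (cx,cy),(w,h),a=cv2.minAreaRect(P*1000)
            print(n,round(r["conf"],2),np.round(np.array(r["centre"])*[640,400]),"rect",round(cx),round(cy),round(w),round(h),round(a,1))
E
```

```text
pics
{'clock': 0.0, 'joints': array([ 1.12640926,  0.43520188,  0.0249585 ,  1.57409958, -0.01157351,
        1.13398794, -0.07510002]), 'dq': array([-8.59481975e-04,  2.14251712e-03, -1.01923480e-03,  8.32072533e-06,
       -1.69746353e-03, -1.22192846e-03, -7.59158484e-04]), 'joint_efforts': array([ 1.54472647e-03, -6.67846942e+01,  9.85511206e-01, -3.14451957e+01,
       -6.05343212e-02,  4.29864856e-02,  1.98214002e-04]), 'position': array([ 0.209257  , -0.58838769,  0.22595696]), 'ee_rot': array([-3.09436883e+00, -5.33943859e-01,  6.57589610e-04]), 'force': array([ 0.25627984, -0.82988251, -0.34239334]), 'ft_torque': array([-0.00631387, -0.01988154,  0.00843799]), 'gripper_force': 0.0, 'width': 0.9983612256407715}
top [[0.006, -0.977, 0.212, 0.217], [-1.0, -0.005, 0.004, 0.015], [-0.003, -0.212, -0.977, 1.171], [0.0, 0.0, 0.0, 1.0]] [[420.1, 0.0, 323.6], [0.0, 420.1, 193.7], [0.0, 0.0, 1.0]]
kiln_bat 0.8 [456. 188.] rect 480 -347 87 160 78.3
peg_setter 0.9 [197. 181.] rect 489 363 135 67 7.8
cover 0.71 [331. 190.] rect 476 1 61 133 52.1
tile_teal 0.56 [264. 170.] rect 535 192 71 42 45.0
tile_teal 0.22 [332. 189.] rect 483 0 63 137 52.5
tile_brown 0.87 [399. 216.] rect 400 -185 37 70 47.7
square_teal 0.89 [269. 214.] rect 402 175 50 48 27.7
square_brown 0.83 [391. 166.] rect 540 -178 53 49 18.6
scene [[-0.752, -0.387, 0.533, -0.158], [-0.658, 0.422, -0.623, 0.733], [0.016, -0.819, -0.573, 0.724], [0.0, 0.0, 0.0, 1.0]] [[451.3, 0.0, 316.2], [0.0, 451.3, 192.3], [0.0, 0.0, 1.0]]
kiln_bat 0.86 [389. 149.] rect 473 -341 99 171 78.8
peg_setter 0.78 [195. 265.] rect 477 371 154 81 8.9
cover 0.8 [315. 194.] rect 461 13 66 169 52.3
tile_teal 0.89 [243. 221.] rect 533 192 66 47 46.8
square_teal 0.68 [289. 244.] rect 398 174 53 59 30.2
square_brown 0.6 [338. 168.] rect 536 -174 54 54 14.0
```

View pics/top0.png

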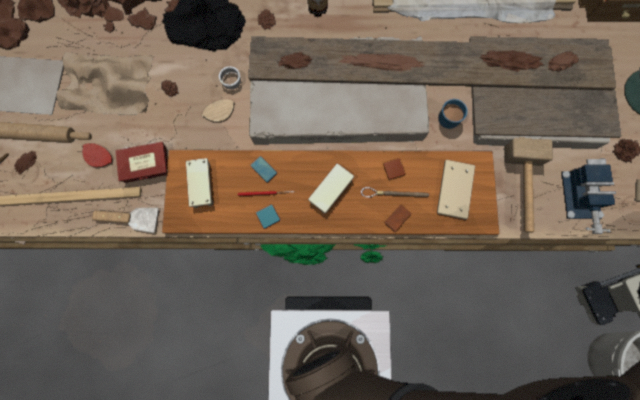

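View pics/scene0.png

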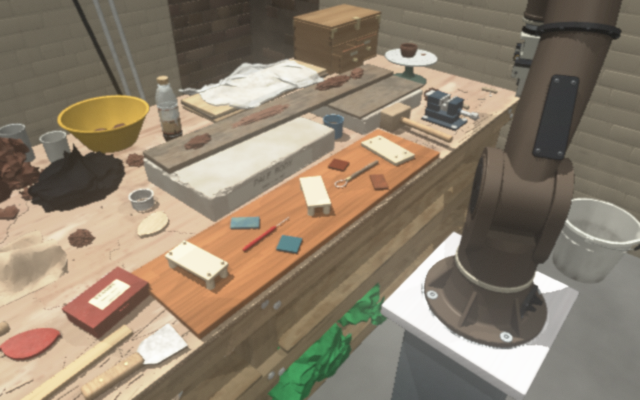

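Top view (640x400): setter with pegs at (197,181), cover at (331,188), bat with pegs at (457,189). Teal rectangle is at (264,169), teal square at (268,216), brown square at (393,168) and brown rectangle at (399,217). The network results agree with the picture.

```bash
cat >> h.py <<'E'
from scipy.spatial.transform import Rotation as R
def goto(x,y,z,yaw=None):
    """yaw (deg): wanted world direction of tool y, mod 180. Prints turn first, then shift in turned tool axes (cm)."""
    s=arm.observe();M=R.from_rotvec(s["ee_rot"]).as_matrix()
    cur=np.degrees(np.arctan2(M[1,1],M[0,1]))
    d=0 if yaw is None else (yaw-cur+90)%180-90
    a=np.radians(cur+d);ty=np.array([np.cos(a),np.sin(a),0]);tz=np.array([0,0,-1.]);tx=np.cross(ty,tz)
    G=np.stack([tx,ty,tz],1)
    rv=R.from_matrix(M.T@G).as_rotvec()
    sh=G.T@(np.array([x,y,z])-s["position"])*100
    print("t",round(s["clock"],2),"pos",np.round(s["position"],4),"yaw %.2f"%cur,"j7 %.2f"%s["joints"][6],"turn",np.round(rv,4),"shift cm",np.round(sh,2),"w %.3f"%s["width"])
E
python3 - <<'E'
from h import *
p=arm.get_image("wrist");s=arm.observe()
M=np.eye(4);M[:3,:3]=R.from_rotvec(s["ee_rot"]).as_matrix();M[:3,3]=s["position"]
print(np.round(np.linalg.inv(M)@np.array(p["T"]),3),np.round(p["mtx"],1))
goto(.48,-.347,.28,78.3)
E
```

```text
[[-0.    -0.959 -0.282  0.076]
 [ 1.    -0.     0.     0.   ]
 [-0.    -0.282  0.959 -0.157]
 [ 0.     0.     0.     1.   ]] [[345.8   0.  317.6]
 [  0.  345.8 200.6]
 [  0.    0.    1. ]]
t 0.85 pos [ 0.2095 -0.5889  0.2267] yaw -70.42 j7 -0.08 turn [ 0.     -0.      0.5459] shift cm [ 21.59 -29.17  -5.33] w 0.998
```

Request:
carry_out --claw '[9.18, 9.18, 9.18, 9.18, 9.18, 9.18, 9.18, 9.18, 9.18, 9.18, 9.18, 9.18, 9.18, 9.18, 9.18, 9.18, 9.18]' --delta_pos '[[0, 0, 0], [0, 0, 0], [0, 0, 0], [0, 0, 0], [2.16, -2.92, -0.53], [2.16, -2.92, -0.53], [2.16, -2.92, -0.53], [2.16, -2.92, -0.53], [2.16, -2.92, -0.53], [2.16, -2.92, -0.53], [2.16, -2.92, -0.53], [2.16, -2.92, -0.53], [2.16, -2.92, -0.53], [2.16, -2.92, -0.53], [0, 0, 0], [0, 0, 0], [0, 0, 0]]' --angular '[[0, 0, 0.1365], [0, 0, 0.1365], [0, 0, 0.1365], [0, 0, 0.1365], [0, 0, 0], [0, 0, 0], [0, 0, 0], [0, 0, 0], [0, 0, 0], [0, 0, 0], [0, 0, 0], [0, 0, 0], [0, 0, 0], [0, 0, 0], [0, 0, 0], [0, 0, 0], [0, 0, 0]]'

```text
clock: 2.55
position: [0.4793, -0.3477, 0.2796]
ee_rot: [3.124, -0.322, -0.001]
force: [0.1, -0.5, -0.2]
width: 0.998
gripper_force: 0.0
```

```bash
cat >> h.py <<'E'
def meas(p,n,z,k=2):
    for r in arm.trace(n,p)[:k]:
        m=r["region"].astype(np.uint8)
        cs=max(cv2.findContours(m,0,2)[0],key=cv2.contourArea)
        P=np.array([ray(p,u,v,z)[:2] for u,v in cs[:,0,:]],np.float32)
        (cx,cy),(w,h),a=cv2.minAreaRect(P*1000)
        if w<h: a-=90;w,h=h,w
        print(n,round(r["conf"],2),np.round(np.array(r["centre"])*[640,400]),"rect %.1f %.1f  %.1f x %.1f long %.1f"%(cx,cy,w,h,a))
E
python3 - <<'E'
from h import *
p=arm.get_image("wrist");save(p,"w1")
meas(p,"kiln_bat",.034);meas(p,"tile_brown",.028)
print([ (r["conf"],r["centre"]*np.array([640,400]),ray(p,r["centre"][0]*640,r["centre"][1]*400,.02)) for r in arm.place_of("kiln_bat",p)[:2]])
goto(.48,-.347,.28,78.3)
E
```

```text
kiln_bat 0.61 [320. 160.] rect 480.8 -350.2  156.9 x 85.5 long -11.5
tile_brown 0.58 [213. 236.] rect 414.0 -200.2  40.1 x 34.9 long 48.8
[(0.76, array([318.528, 163.12 ]), array([ 0.48016415, -0.34938042,  0.02      ]))]
t 2.75 pos [ 0.4794 -0.3477  0.2797] yaw -101.81 j7 -1.23 turn [ 0.0003  0.0002 -0.0019] shift cm [ 0.05 -0.08 -0.03] w 0.997
```

View pics/w1.png

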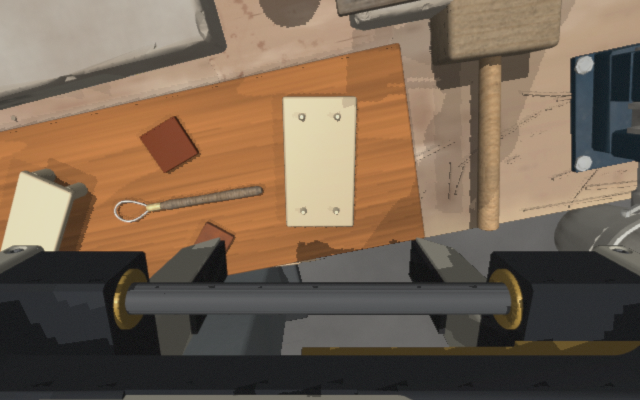

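The wrist view shows the bat at (320,160) with peg tips near (302,117), (337,117), (303,211) and (336,211). The brown square is at (170,145), and part of the brown rectangle shows at (213,236). I'll fit the peg spots, then go to the brown tile.

```bash
cat >> h.py <<'E'
def pegs(p,guess,z,box=9):
    """refine 4 peg tips near guessed world xy list: print pixel blobs where image departs from plate colour"""
    g=cv2.cvtColor(p["frame"],cv2.COLOR_RGB2GRAY).astype(float);out=[]
    for X in guess:
        u,v=np.round(proj(p,X)).astype(int);w=g[v-box:v+box+1,u-box:u+box+1]
        d=abs(w-np.median(w));d[d<0.4*d.max()]=0
        yy,xx=np.mgrid[v-box:v+box+1,u-box:u+box+1]
        c=((xx*d).sum()/d.sum(),(yy*d).sum()/d.sum());out.append(ray(p,c[0],c[1],z)[:2]*1000)
    out=np.array(out);return out
def pegfit(p,cx,cy,yaw,z,root):
    a=np.radians(yaw);c,s=np.cos(a),np.sin(a);L=np.array([[.056,.02],[.056,-.02],[-.056,.02],[-.056,-.02]])
    G=[(cx+c*x-s*y,cy+s*x+c*y,z) for x,y in L]
    o=pegs(p,G,z);ct=o.mean(0);al=np.degrees(np.arctan2(*((o[0]+o[1]-o[2]-o[3])[::-1])))
    print("pegs",np.round(o,1).tolist(),"centre",np.round(ct,1),"yaw %.2f"%al,"dx %.1f"%(np.linalg.norm(o[0]+o[1]-o[2]-o[3])/2),"dy %.1f"%(np.linalg.norm(o[0]+o[2]-o[1]-o[3])/2))
E
python3 - <<'E'
from h import *
p=arm.get_image("wrist")
pegfit(p,.4805,-.3495,-11.6,.038,0)
cv2.imwrite("pics/c1.png",cv2.resize(p["frame"][90:240,270:370,::-1],None,fx=4,fy=4,interpolation=cv2.INTER_NEAREST))
goto(.40,-.185,.2,47.7)
E
```

```text
pegs [[538.1, -342.5], [530.5, -381.0], [430.7, -320.5], [423.4, -358.9]] centre [ 480.7 -350.7] yaw -11.61 dx 109.4 dy 39.1
t 2.8 pos [ 0.4796 -0.3475  0.2797] yaw -101.79 j7 -1.23 turn [2.000e-04 1.000e-04 5.325e-01] shift cm [-16.82  -6.66   7.97] w 1.002
```

View pics/c1.png

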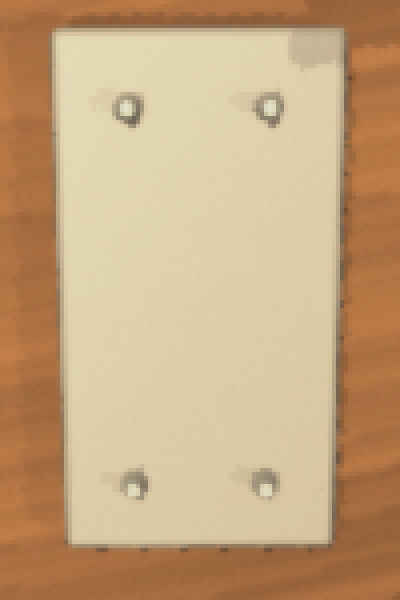

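The crop shows the bat with bright peg tips. At full scale they are near (301.6,116.4), (336.9,116.4), (303.1,211.4) and (335.9,211.4). Next, hover over the brown tile.

Request:
carry_out --claw '[9.18, 9.18, 9.18, 9.18, 9.18, 9.18, 9.18, 9.18, 9.18, 9.18, 9.18, 9.18, 9.18]' --delta_pos '[[0, 0, 0], [0, 0, 0], [0, 0, 0], [0, 0, 0], [-2.8, -1.11, 1.33], [-2.8, -1.11, 1.33], [-2.8, -1.11, 1.33], [-2.8, -1.11, 1.33], [-2.8, -1.11, 1.33], [-2.8, -1.11, 1.33], [0, 0, 0], [0, 0, 0], [0, 0, 0]]' --angular '[[0, 0, 0.133], [0, 0, 0.133], [0, 0, 0.133], [0, 0, 0.133], [0, 0, 0], [0, 0, 0], [0, 0, 0], [0, 0, 0], [0, 0, 0], [0, 0, 0], [0, 0, 0], [0, 0, 0], [0, 0, 0]]'

```text
clock: 4.1
position: [0.4012, -0.1856, 0.2005]
ee_rot: [2.93, -1.132, 0.002]
force: [0.1, -0.0, 0.3]
width: 0.999
gripper_force: 0.0
```

```bash
python3 - <<'E'
from h import *
p=arm.get_image("wrist");save(p,"w2")
meas(p,"tile_brown",.028)
goto(.40,-.185,.2,47.7)
E
```

```text
tile_brown 0.85 [320. 183.] rect 398.9 -187.1  69.2 x 39.7 long -43.1
t 4.2 pos [ 0.4011 -0.1857  0.2003] yaw -132.27 j7 -1.98 turn [-0.0002 -0.0012  0.0006] shift cm [-0.12  0.02  0.03] w 1.005
```

View pics/w2.png

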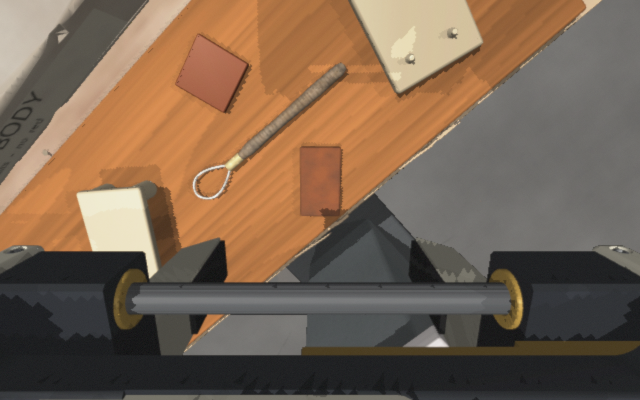

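Brown tile is in view at (320,181), lined up with the tool: centre (398.9,-187.1), 69x40 mm, as it must be. Grasp it.

Request:
carry_out --claw '[9.18, 9.18, 9.18, 9.18, 9.18, 9.18, 9.18, 9.18, 9.18, 9.18, 9.18, 3.0, 3.0, 3.0, 3.0, 3.0, 3.0, 3.0, 3.0, 3.0]' --delta_pos '[[-0.07, 0.25, 0], [0, 0, 2.3], [0, 0, 2.3], [0, 0, 2.3], [0, 0, 2.3], [0, 0, 2.3], [0, 0, 2.3], [0, 0, 2.3], [0, 0, 1.1], [0, 0, 0.55], [0, 0, 0], [0, 0, 0], [0, 0, 0], [0, 0, 0], [0, 0, 0], [0, 0, 0], [0, 0, 0], [0, 0, 0], [0, 0, 0], [0, 0, 0]]' --angular '[[0, 0, 0.0145], [0, 0, 0], [0, 0, 0], [0, 0, 0], [0, 0, 0], [0, 0, 0], [0, 0, 0], [0, 0, 0], [0, 0, 0], [0, 0, 0], [0, 0, 0], [0, 0, 0], [0, 0, 0], [0, 0, 0], [0, 0, 0], [0, 0, 0], [0, 0, 0], [0, 0, 0], [0, 0, 0], [0, 0, 0]]' --force 20

```text
clock: 6.2
position: [0.3983, -0.186, 0.0224]
ee_rot: [2.923, -1.152, -0.0]
force: [0.1, 0.3, 0.6]
width: 0.432
gripper_force: 20.0
```

```bash
python3 - <<'E'
from h import *
print(arm.observe()["gripper_force"])
goto(.399,-.187,.12)
goto(.4807,-.3505,.12,78.4)
E
```

```text
19.996165931224823
t 6.2 pos [ 0.3983 -0.186   0.0224] yaw -133.02 j7 -1.97 turn [ 0.  0. -0.] shift cm [ 0.13  0.03 -9.76] w 0.432
t 6.2 pos [ 0.3983 -0.186   0.0224] yaw -133.02 j7 -1.97 turn [ 0.      0.     -0.5483] shift cm [11.38 14.46 -9.76] w 0.432
```

Request:
carry_out --claw '[3, 3, 3, 3, 3, 3, 3, 3, 3, 3, 3, 3, 3, 3, 3, 3]' --delta_pos '[[0, 0, -1.76], [0, 0, -2.5], [0, 0, -2.5], [0, 0, -3], [0, 0, 0], [0, 0, 0], [0, 0, 0], [0, 0, 0], [1.88, 2.41, 0], [1.88, 2.41, 0], [1.88, 2.41, 0], [1.88, 2.41, 0], [1.88, 2.41, 0], [1.88, 2.41, 0], [0, 0, 0], [0, 0, 0]]' --angular '[[0, 0, 0], [0, 0, 0], [0, 0, 0], [0, 0, 0], [0, 0, -0.137], [0, 0, -0.137], [0, 0, -0.137], [0, 0, -0.137], [0, 0, 0], [0, 0, 0], [0, 0, 0], [0, 0, 0], [0, 0, 0], [0, 0, 0], [0, 0, 0], [0, 0, 0]]'

```text
clock: 7.8
position: [0.4792, -0.3504, 0.1194]
ee_rot: [-3.125, 0.319, 0.002]
force: [0.5, -0.1, -0.6]
width: 0.433
gripper_force: 20.0
```

```bash
python3 - <<'E'
from h import *
p=arm.get_image("wrist");save(p,"w3")
s=arm.observe();z=s["position"][2]
meas(p,"tile_brown",z+.0055)
meas(p,"kiln_bat",.034)
goto(.4807,-.3505,.036,78.4)
E
```

```text
tile_brown 0.65 [316. 242.] rect 492.3 -353.3  46.8 x 39.7 long -11.7
kiln_bat 0.58 [316. 148.] rect 505.7 -355.0  104.2 x 83.8 long -11.9
t 7.95 pos [ 0.4793 -0.3491  0.1199] yaw -101.56 j7 -1.24 turn [-0.0007  0.0008  0.0007] shift cm [0.17 0.11 8.39] w 0.434
```

View pics/w3.png

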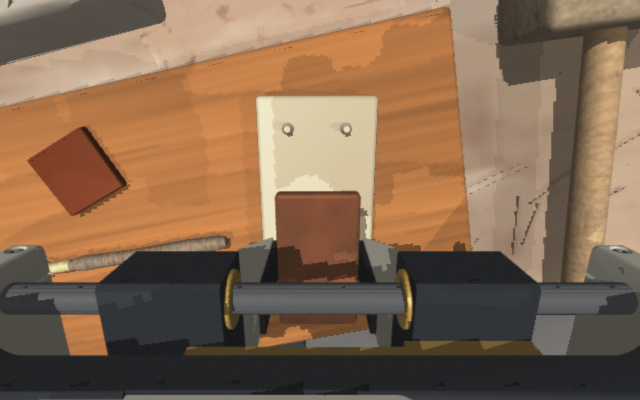

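The held brown tile is centred at column 318 and the bat's far pegs at (288,129) and (346,129), mean column 317, so it is in line across. Along, the offset is about 0. Lower and release.

Request:
carry_out --claw '[3, 3, 3, 3, 3, 3, 3, 4.6, 5.5, 7, 9.18, 9.18, 9.18, 9.18, 9.18, 9.18, 9.18, 9.18, 9.18]' --delta_pos '[[0, 0, 2.5], [0, 0, 2.5], [0, 0, 2], [0, 0, 1], [0, 0, 0.3], [0, 0, 0], [0, 0, 0], [0, 0, 0], [0, 0, 0], [0, 0, 0], [0, 0, 0], [0, 0, -3], [0, 0, -4], [0, 0, -4], [0, 0, -4], [0, 0, -4], [0, 0, -3], [0, 0, 0], [0, 0, 0]]' --angular '[[0, 0, 0], [0, 0, 0], [0, 0, 0], [0, 0, 0], [0, 0, 0], [0, 0, 0], [0, 0, 0], [0, 0, 0], [0, 0, 0], [0, 0, 0], [0, 0, 0], [0, 0, 0], [0, 0, 0], [0, 0, 0], [0, 0, 0], [0, 0, 0], [0, 0, 0], [0, 0, 0], [0, 0, 0]]'

```text
clock: 9.85
position: [0.4798, -0.3504, 0.2575]
ee_rot: [3.125, -0.318, 0.002]
force: [0.2, -0.5, -1.1]
width: 1.0
gripper_force: 0.0
```

```bash
python3 - <<'E'
from h import *
p=arm.get_image("wrist");save(p,"w4")
meas(p,"tile_brown",.042,1);meas(p,"kiln_bat",.034,1)
pegfit(p,.4805,-.3505,-11.6,.040,0)
cv2.imwrite("pics/c4.png",cv2.resize(p["frame"][60:260,230:400,::-1],None,fx=3,fy=3,interpolation=cv2.INTER_NEAREST))
goto(.489,.363,.25,97.8)
E
```

```text
tile_brown 0.87 [317. 174.] rect 480.7 -350.5  69.1 x 38.9 long -10.8
kiln_bat 0.83 [300. 159.] rect 480.8 -350.5  155.0 x 86.0 long -11.6
pegs [[538.2, -342.8], [530.3, -380.7], [431.7, -320.7], [423.9, -358.9]] centre [ 481.  -350.8] yaw -11.64 dx 108.7 dy 38.9
t 10.0 pos [ 0.4789 -0.3499  0.2555] yaw -101.62 j7 -1.24 turn [-0.0013  0.0022 -0.3389] shift cm [ 10.67 -70.49   0.55] w 1.000
```

View pics/c4.png

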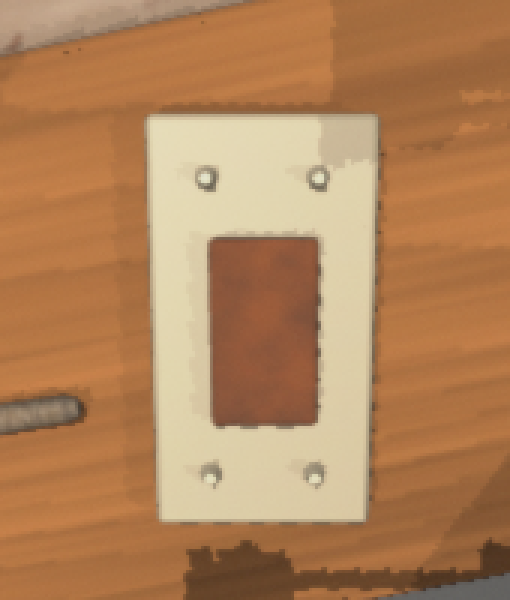

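The crop shows the brown tile central and square between the four pegs. Next, the setter.

Request:
carry_out --claw '[9.18, 9.18, 9.18, 9.18, 9.18, 9.18, 9.18, 9.18, 9.18, 9.18, 9.18, 9.18, 9.18, 9.18, 9.18, 9.18, 9.18, 9.18, 9.18, 9.18]' --delta_pos '[[0, 0, 0], [0, 0, 0], [0, 0, 0], [0.71, -4.7, 0.04], [0.71, -4.7, 0.04], [0.71, -4.7, 0.04], [0.71, -4.7, 0.04], [0.71, -4.7, 0.04], [0.71, -4.7, 0.04], [0.71, -4.7, 0.04], [0.71, -4.7, 0.04], [0.71, -4.7, 0.04], [0.71, -4.7, 0.04], [0.71, -4.7, 0.04], [0.71, -4.7, 0.04], [0.71, -4.7, 0.04], [0.71, -4.7, 0.04], [0.71, -4.7, 0.04], [0, 0, 0], [0, 0, 0]]' --angular '[[0, 0, -0.113], [0, 0, -0.113], [0, 0, -0.113], [0, 0, 0], [0, 0, 0], [0, 0, 0], [0, 0, 0], [0, 0, 0], [0, 0, 0], [0, 0, 0], [0, 0, 0], [0, 0, 0], [0, 0, 0], [0, 0, 0], [0, 0, 0], [0, 0, 0], [0, 0, 0], [0, 0, 0], [0, 0, 0], [0, 0, 0]]'

```text
clock: 12.0
position: [0.4883, 0.3635, 0.2493]
ee_rot: [3.133, 0.218, -0.004]
force: [-0.4, -0.8, -0.1]
width: 1.006
gripper_force: 0.0
```

```bash
python3 - <<'E'
from h import *
p=arm.get_image("wrist");save(p,"w5")
meas(p,"peg_setter",.054,1)
pegfit(p,.489,.363,7.8,.060,0)
goto(.489,.363,.25,97.8)
print([(round(r["conf"],2),np.round(ray(p,r["centre"][0]*640,r["centre"][1]*400,.02),4)) for r in arm.place_of("peg_setter",p)[:1]])
E
```

```text
peg_setter 0.76 [317. 166.] rect 492.4 363.1  128.5 x 59.5 long 8.1
pegs [[543.3, 393.0], [549.7, 351.3], [433.8, 373.8], [436.2, 336.7]] centre [490.7 363.7] yaw 8.62 dx 112.8 dy 39.7
t 12.1 pos [0.4896 0.3611 0.25  ] yaw -82.26 j7 -2.32 turn [ 0.0017  0.0014 -0.0011] shift cm [-0.03 -0.19 -0.  ] w 1.003
[(0.84, array([0.494 , 0.3613, 0.02  ]))]
```

View pics/w5.png

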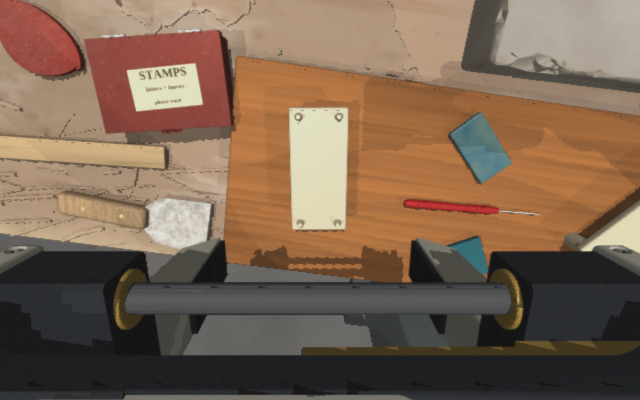

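The setter is in view at (319,168), with peg tips near (298,117), (339,117), (300,223) and (336,223). It fits as 128.5x59.5 mm at yaw 8.1°, as expected. Grasp it at plate height.

Request:
carry_out --claw '[9.18, 9.18, 9.18, 9.18, 9.18, 9.18, 9.18, 9.18, 9.18, 9.18, 9.18, 9.18, 5.0, 5.0, 5.0, 5.0, 5.0, 5.0, 5.0]' --delta_pos '[[0.33, -0.04, 0], [0, 0, 2.5], [0, 0, 2.5], [0, 0, 2.5], [0, 0, 2.5], [0, 0, 2.5], [0, 0, 2.5], [0, 0, 2.5], [0, 0, 2.5], [0, 0, 1.3], [0, 0, 0.7], [0, 0, 0], [0, 0, 0], [0, 0, 0], [0, 0, 0], [0, 0, 0], [0, 0, 0], [0, 0, 0], [0, 0, 0]]' --angular '[[0, 0, -0.006], [0, 0, 0], [0, 0, 0], [0, 0, 0], [0, 0, 0], [0, 0, 0], [0, 0, 0], [0, 0, 0], [0, 0, 0], [0, 0, 0], [0, 0, 0], [0, 0, 0], [0, 0, 0], [0, 0, 0], [0, 0, 0], [0, 0, 0], [0, 0, 0], [0, 0, 0], [0, 0, 0]]' --force 30

```text
clock: 14.05
position: [0.4928, 0.3636, 0.0314]
ee_rot: [-3.134, -0.223, -0.001]
force: [-0.7, -1.1, 6.1]
width: 0.652
gripper_force: 30.0
```

```bash
python3 - <<'E'
from h import *
print(arm.observe()["gripper_force"])
goto(.492,.363,.15)
goto(.4808,-.3506,.15,78.4)
E
```

```text
30.000842213630676
t 14.05 pos [0.4928 0.3636 0.0314] yaw -81.85 j7 -2.42 turn [-0.0001 -0.0005 -0.    ] shift cm [ -0.09   0.04 -11.86] w 0.652
t 14.05 pos [0.4928 0.3636 0.0314] yaw -81.85 j7 -2.42 turn [-2.000e-04 -5.000e-04  3.447e-01] shift cm [ 13.18  70.2  -11.86] w 0.652
```

Request:
carry_out --claw '[5, 5, 5, 5, 5, 5, 5]' --delta_pos '[[0, 0, -1.0], [0, 0, -2.5], [0, 0, -3.0], [0, 0, -3.0], [0, 0, -2.4], [0, 0, 0], [0, 0, 0]]' --angular '[[0, 0, 0], [0, 0, 0], [0, 0, 0], [0, 0, 0], [0, 0, 0], [0, 0, 0], [0, 0, 0]]'

```text
clock: 14.75
position: [0.4925, 0.3633, 0.1501]
ee_rot: [3.134, 0.223, 0.001]
force: [0.4, 0.5, -2.1]
width: 0.652
gripper_force: 30.0
```

Request:
carry_out --claw '[5, 5, 5, 5, 5, 5, 5, 5, 5, 5, 5, 5, 5, 5, 5, 5, 5, 5, 5, 5]' --delta_pos '[[0, 0, 0], [0, 0, 0], [0, 0, 0], [0.88, 4.68, 0], [0.88, 4.68, 0], [0.88, 4.68, 0], [0.88, 4.68, 0], [0.88, 4.68, 0], [0.88, 4.68, 0], [0.88, 4.68, 0], [0.88, 4.68, 0], [0.88, 4.68, 0], [0.88, 4.68, 0], [0.88, 4.68, 0], [0.88, 4.68, 0], [0.88, 4.68, 0], [0.88, 4.68, 0], [0.88, 4.68, 0], [0, 0, 0], [0, 0, 0]]' --angular '[[0, 0, 0.115], [0, 0, 0.115], [0, 0, 0.115], [0, 0, 0], [0, 0, 0], [0, 0, 0], [0, 0, 0], [0, 0, 0], [0, 0, 0], [0, 0, 0], [0, 0, 0], [0, 0, 0], [0, 0, 0], [0, 0, 0], [0, 0, 0], [0, 0, 0], [0, 0, 0], [0, 0, 0], [0, 0, 0], [0, 0, 0]]'

```text
clock: 16.75
position: [0.479, -0.3515, 0.1481]
ee_rot: [-3.124, 0.322, 0.005]
force: [-0.1, 1.4, -2.1]
width: 0.647
gripper_force: 30.0
```

```bash
python3 - <<'E'
from h import *
P=[]
for i in range(6):
    p=arm.get_image("wrist");s=arm.observe();P.append(s["position"])
print(np.round(np.mean(P,0),4),np.round(np.std(P,0),4))
save(p,"w6")
cv2.imwrite("pics/c6.png",cv2.resize(p["frame"][70:290,200:440,::-1],None,fx=3,fy=2.7,interpolation=cv2.INTER_NEAREST))
goto(.4808,-.3506,.044,78.4)
meas(p,"kiln_bat",.034,1);meas(p,"peg_setter",np.mean(P,0)[2]+.024,1)
E
```

```text
[ 0.4805 -0.3491  0.1493] [0.0004 0.0004 0.0005]
t 17.05 pos [ 0.4809 -0.3494  0.1499] yaw -101.50 j7 -1.30 turn [-0.0004  0.0003  0.0017] shift cm [ 0.02  0.12 10.59] w 0.650
kiln_bat 0.71 [321. 115.] rect 544.7 -363.3  82.8 x 24.6 long 78.5
peg_setter 0.65 [319. 219.] rect 513.6 -355.8  65.4 x 58.2 long -11.5
```

View pics/c6.png

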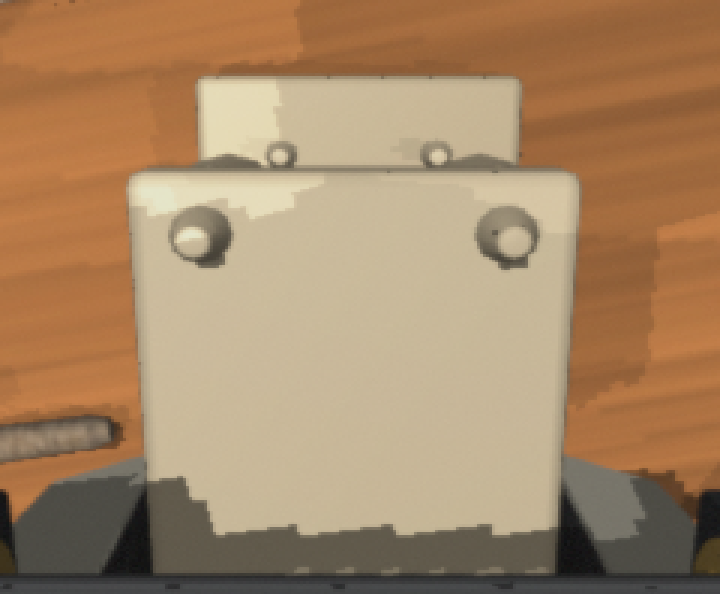

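The crop shows the held setter's far pegs at (264.0,159.3) and (371.3,159.3), and the bat's far pegs at (293.7,127.8) and (345.7,127.8), in full-picture pixels. The bat is about 1.4 mm to +y of the setter and level within 0.4 mm along. Correct and lower.

Request:
carry_out --claw '[5, 5, 5, 5, 5, 5, 5, 5, 5, 5, 5, 5]' --delta_pos '[[0.04, 0.14, 0], [0, 0, 2], [0, 0, 2], [0, 0, 2], [0, 0, 1.5], [0, 0, 1], [0, 0, 0.5], [0, 0, 0.5], [0, 0, 0.4], [0, 0, 0.3], [0, 0, 0], [0, 0, 0]]' --angular '[[0, 0, 0], [0, 0, 0], [0, 0, 0], [0, 0, 0], [0, 0, 0], [0, 0, 0], [0, 0, 0], [0, 0, 0], [0, 0, 0], [0, 0, 0], [0, 0, 0], [0, 0, 0]]'

```text
clock: 18.35
position: [0.4808, -0.3523, 0.0483]
ee_rot: [3.125, -0.318, 0.001]
force: [0.2, 0.3, -1.8]
width: 0.65
gripper_force: 30.0
```

```bash
python3 - <<'E'
from h import *
for i in range(3): p=arm.get_image("scene");s=arm.observe();print(np.round(s["position"],4),np.round(s["force"],1))
E
```

```text
[ 0.4808 -0.3523  0.0483] [ 0.7 -0.6 -2.4]
[ 0.4808 -0.3523  0.0483] [-0.3 -0.9 -2.7]
[ 0.4808 -0.3523  0.0483] [-0.7  0.1 -2.3]
```

Request:
carry_out --claw '[5, 5, 5, 5]' --delta_pos '[[0, 0, 0.15], [0, 0, 0.15], [0, 0, 0], [0, 0, 0]]' --angular '[[0, 0, 0], [0, 0, 0], [0, 0, 0], [0, 0, 0]]'

```text
clock: 18.9
position: [0.4808, -0.3523, 0.0454]
ee_rot: [3.125, -0.318, 0.001]
force: [-1.7, 1.6, 4.4]
width: 0.648
gripper_force: 30.0
```

```bash
python3 - <<'E'
from h import *
p=arm.get_image("wrist");save(p,"w7");s=arm.observe();print(np.round(s["position"],4),np.round(s["force"],1))
cv2.imwrite("pics/c7.png",cv2.resize(p["frame"][90:290,200:440,::-1],None,fx=3,fy=3,interpolation=cv2.INTER_NEAREST))
E
```

```text
[ 0.4808 -0.3523  0.0454] [-2.   1.2  4.8]
```

View pics/c7.png

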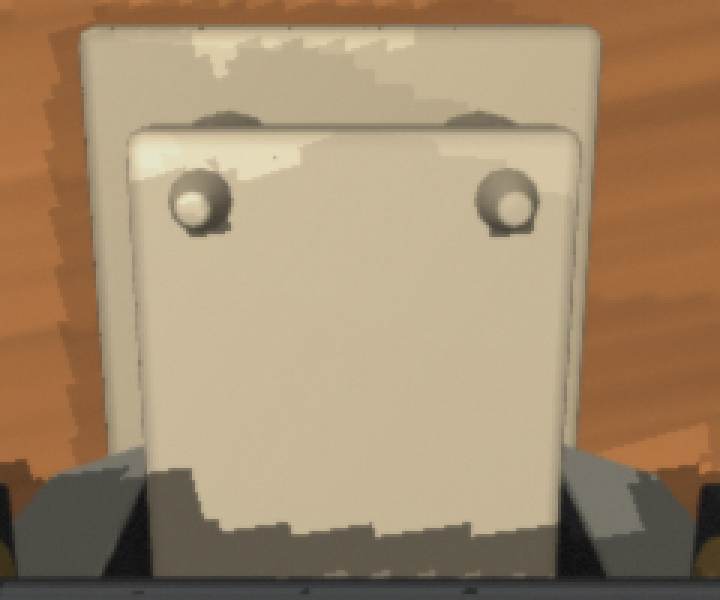

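The crop shows the setter's middle at column 318 and the bat's at about 313.7, so the setter is about 2 mm too far to +y. The arm was still swinging when I measured. Lift a little, correct, wait, and lower again.

Request:
carry_out --claw '[5, 5, 5, 5, 5, 5, 5, 5, 5, 5]' --delta_pos '[[0, 0, -0.2], [0, 0, 0], [-0.03, -0.1, 0], [-0.02, -0.09, 0], [0, 0, 0], [0, 0, 0], [0, 0, 0.1], [0, 0, 0.12], [0, 0, 0], [0, 0, 0]]' --angular '[[0, 0, 0], [0, 0, 0], [0, 0, 0], [0, 0, 0], [0, 0, 0], [0, 0, 0], [0, 0, 0], [0, 0, 0], [0, 0, 0], [0, 0, 0]]'

```text
clock: 19.95
position: [0.4806, -0.3504, 0.0454]
ee_rot: [3.125, -0.318, 0.0]
force: [-2.1, 0.9, 3.9]
width: 0.648
gripper_force: 30.0
```

```bash
python3 - <<'E'
from h import *
p=arm.get_image("wrist");save(p,"w8");s=arm.observe();print(np.round(s["position"],4),np.round(s["force"],1))
# edges along row scan: strongest columns
g=cv2.cvtColor(p["frame"],cv2.COLOR_RGB2GRAY).astype(int)
for r in (165,190,210,225):
    d=abs(np.diff(cv2.GaussianBlur(g[r-2:r+3].astype(np.float32),(1,5),0).mean(0)));c=[i for i in range(220,420) if d[i]>8 and d[i]==d[max(0,i-2):i+3].max()];print(r,c)
E
```

```text
[ 0.4806 -0.3503  0.0454] [-2.5  0.2  4.9]
165 [234, 242, 258, 261, 267, 271, 276, 362, 367, 377, 392, 399]
190 [220, 235, 244, 390, 397]
210 [222, 237, 245, 389, 396]
225 [222, 238, 246, 388, 395]
```

Now the bat's edges (237/396) and the setter's edges (245/389) share a middle at about column 317. Release and back off.

Request:
carry_out --claw '[6.2, 6.6, 7.5, 9.18, 9.18, 9.18, 9.18, 9.18, 9.18, 9.18, 9.18, 9.18, 9.18, 9.18, 9.18, 9.18, 9.18, 9.18]' --delta_pos '[[0, 0, 0], [0, 0, 0], [0, 0, 0], [0, 0, 0], [0, 0, 0], [0, 0, -2], [0, 0, -4], [0, 0, -4], [0, 0, -4], [0, 0, -4], [0, 0, -3], [0, 0, 0], [0, 0, 0], [0, 0, 0], [0, 0, 0], [0, 0, 0], [0, 0, 0], [0, 0, 0]]' --angular '[[0, 0, 0], [0, 0, 0], [0, 0, 0], [0, 0, 0], [0, 0, 0], [0, 0, 0], [0, 0, 0], [0, 0, 0], [0, 0, 0], [0, 0, 0], [0, 0, 0], [0, 0, 0], [0, 0, 0], [0, 0, 0], [0, 0, 0], [0, 0, 0], [0, 0, 0], [0, 0, 0]]'

```text
clock: 21.8
position: [0.4804, -0.3502, 0.2545]
ee_rot: [-3.125, 0.318, 0.001]
force: [0.0, -0.6, 0.2]
width: 1.002
gripper_force: 0.0
```

```bash
python3 - <<'E'
from h import *
p=arm.get_image("wrist");save(p,"w9")
meas(p,"peg_setter",.068,1);meas(p,"kiln_bat",.034,1)
cv2.imwrite("pics/c9.png",cv2.resize(p["frame"][60:260,230:400,::-1],None,fx=3,fy=3,interpolation=cv2.INTER_NEAREST))
goto(.535,.192,.2,135)
E
```

```text
peg_setter 0.73 [318. 172.] rect 480.4 -350.2  128.5 x 60.5 long -11.6
kiln_bat 0.97 [317. 115.] rect 481.8 -350.1  153.9 x 84.0 long -11.6
t 21.95 pos [ 0.4805 -0.3502  0.2548] yaw -101.62 j7 -1.28 turn [-1.000e-04  1.000e-04 -9.881e-01] shift cm [ 42.19 -34.49   5.48] w 0.999
```

View pics/c9.png

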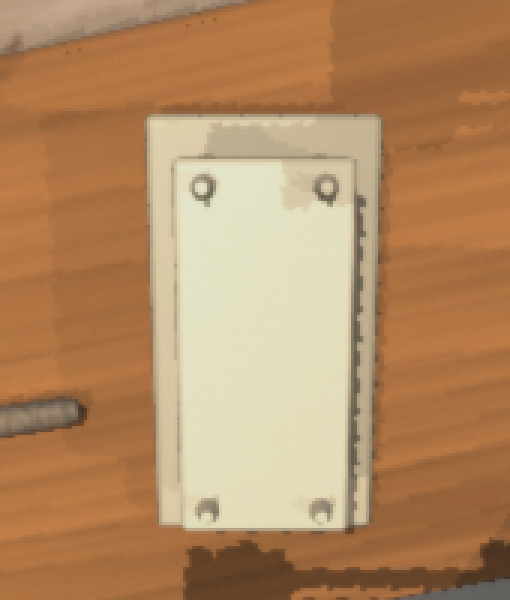

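The crop shows the setter square over the bat with an even margin at the left and right, and all four pegs on top visible. The fit is (480.4,-350.2) against the bat's (480.8,-350.5). Now the teal tile.

Request:
carry_out --claw '[9.18, 9.18, 9.18, 9.18, 9.18, 9.18, 9.18, 9.18, 9.18, 9.18, 9.18, 9.18, 9.18, 9.18, 9.18, 9.18, 9.18, 9.18, 9.18, 9.18]' --delta_pos '[[0, 0, 0], [0, 0, 0], [0, 0, 0], [0, 0, 0], [0, 0, 0], [0, 0, 0], [0, 0, 0], [3.25, -2.65, 0.42], [3.25, -2.65, 0.42], [3.25, -2.65, 0.42], [3.25, -2.65, 0.42], [3.25, -2.65, 0.42], [3.25, -2.65, 0.42], [3.25, -2.65, 0.42], [3.25, -2.65, 0.42], [3.25, -2.65, 0.42], [3.25, -2.65, 0.42], [3.25, -2.65, 0.42], [3.25, -2.65, 0.42], [3.25, -2.65, 0.42]]' --angular '[[0, 0, -0.141], [0, 0, -0.141], [0, 0, -0.141], [0, 0, -0.141], [0, 0, -0.141], [0, 0, -0.141], [0, 0, -0.141], [0, 0, 0], [0, 0, 0], [0, 0, 0], [0, 0, 0], [0, 0, 0], [0, 0, 0], [0, 0, 0], [0, 0, 0], [0, 0, 0], [0, 0, 0], [0, 0, 0], [0, 0, 0], [0, 0, 0]]'

```text
clock: 23.95
position: [0.5365, 0.1936, 0.2002]
ee_rot: [2.903, 1.2, 0.001]
force: [0.3, -1.0, 0.6]
width: 0.998
gripper_force: 0.0
```

Request:
carry_out --claw '[9.18, 9.18, 9.18, 9.18, 9.18, 9.18, 9.18, 9.18]' --delta_pos '[[0, 0, 0], [0, 0, 0], [0, 0, 0], [0, 0, 0], [0, 0, 0], [0, 0, 0], [0, 0, 0], [0, 0, 0]]' --angular '[[0, 0, 0], [0, 0, 0], [0, 0, 0], [0, 0, 0], [0, 0, 0], [0, 0, 0], [0, 0, 0], [0, 0, 0]]'

```text
clock: 24.75
position: [0.5364, 0.1918, 0.2003]
ee_rot: [2.903, 1.2, 0.0]
force: [0.4, 0.7, -0.5]
width: 0.999
gripper_force: 0.0
```

```bash
python3 - <<'E'
from h import *
p=arm.get_image("wrist");save(p,"w10")
meas(p,"tile_teal",.028,2)
goto(.535,.192,.0235,135)
E
```

```text
tile_teal 0.68 [320. 180.] rect 536.4 189.1  70.3 x 39.4 long 45.0
t 24.85 pos [0.5363 0.192  0.2002] yaw -45.07 j7 -1.45 turn [ 0.0001  0.     -0.0013] shift cm [-0.09 -0.1  17.67] w 1.003
```

Request:
carry_out --claw '[6, 6, 6, 6, 6, 6, 6, 6, 6, 6, 6, 6, 3, 3, 3, 3, 3, 3, 3]' --delta_pos '[[-0.2, 0.2, 0], [0, 0, 0], [0, 0, 0], [0, 0, 2.3], [0, 0, 2.3], [0, 0, 2.3], [0, 0, 2.3], [0, 0, 2.3], [0, 0, 2.3], [0, 0, 2.3], [0, 0, 1.1], [0, 0, 0.55], [0, 0, 0], [0, 0, 0], [0, 0, 0], [0, 0, 0], [0, 0, 0], [0, 0, 0], [0, 0, 0]]' --angular '[[0, 0, 0], [0, 0, 0], [0, 0, 0], [0, 0, 0], [0, 0, 0], [0, 0, 0], [0, 0, 0], [0, 0, 0], [0, 0, 0], [0, 0, 0], [0, 0, 0], [0, 0, 0], [0, 0, 0], [0, 0, 0], [0, 0, 0], [0, 0, 0], [0, 0, 0], [0, 0, 0], [0, 0, 0]]' --force 20

```text
clock: 26.75
position: [0.537, 0.1895, 0.0236]
ee_rot: [2.903, 1.2, 0.003]
force: [-0.9, -0.2, 6.0]
width: 0.427
gripper_force: 20.0
```

Request:
carry_out --claw '[3, 3, 3, 3, 3, 3, 3, 3, 3, 3, 3, 3, 3, 3]' --delta_pos '[[0, 0, -1], [0, 0, -2.5], [0, 0, -3], [0, 0, -3], [0, 0, -3], [0, 0, -1.5], [0, 0, 0], [0, 0, 0], [0, 0, 0], [0, 0, 0], [0, 0, 0], [0, 0, 0], [0, 0, 0], [0, 0, 0]]' --angular '[[0, 0, 0], [0, 0, 0], [0, 0, 0], [0, 0, 0], [0, 0, 0], [0, 0, 0], [0, 0, 0.1411], [0, 0, 0.1411], [0, 0, 0.1411], [0, 0, 0.1411], [0, 0, 0.1411], [0, 0, 0.1411], [0, 0, 0.1411], [0, 0, 0]]'

```text
clock: 28.15
position: [0.5361, 0.1893, 0.1633]
ee_rot: [-3.125, 0.322, -0.0]
force: [0.0, 0.2, 1.0]
width: 0.427
gripper_force: 20.0
```

```bash
python3 - <<'E'
from h import *
goto(.4806,-.3504,.164,78.4)
E
```

```text
t 28.15 pos [0.5361 0.1893 0.1633] yaw -101.77 j7 -2.34 turn [-0.0001 -0.0001 -0.003 ] shift cm [ 5.42 53.99 -0.07] w 0.427
```

Request:
carry_out --claw '[3, 3, 3, 3, 3, 3, 3, 3, 3, 3, 3, 3, 3, 3, 3, 3, 3, 3, 3, 3]' --delta_pos '[[0.455, 4.5, 0], [0.455, 4.5, 0], [0.455, 4.5, 0], [0.455, 4.5, 0], [0.455, 4.5, 0], [0.455, 4.5, 0], [0.455, 4.5, 0], [0.455, 4.5, 0], [0.455, 4.5, 0], [0.455, 4.5, 0], [0.455, 4.5, 0], [0.455, 4.5, 0], [0, 0, 0], [0, 0, 0], [0, 0, 0], [0, 0, 0], [0, 0, 0], [0, 0, 0], [0, 0, 0], [0, 0, 0]]' --angular '[[0, 0, -0.003], [0, 0, 0], [0, 0, 0], [0, 0, 0], [0, 0, 0], [0, 0, 0], [0, 0, 0], [0, 0, 0], [0, 0, 0], [0, 0, 0], [0, 0, 0], [0, 0, 0], [0, 0, 0], [0, 0, 0], [0, 0, 0], [0, 0, 0], [0, 0, 0], [0, 0, 0], [0, 0, 0], [0, 0, 0]]'

```text
clock: 30.15
position: [0.4823, -0.3506, 0.1628]
ee_rot: [3.126, -0.314, 0.0]
force: [-1.1, 1.8, 0.3]
width: 0.435
gripper_force: 20.0
```

```bash
python3 - <<'E'
from h import *
p=arm.get_image("wrist");save(p,"w11");z=arm.observe()["position"][2]
meas(p,"tile_teal",z+.005,1);meas(p,"peg_setter",.068,1)
goto(.4806,-.3504,.0714,78.4)
M=R.from_rotvec(arm.observe()["ee_rot"]).as_matrix();print(np.round(M[:,0],3))
E
```

```text
tile_teal 0.58 [317. 240.] rect 495.2 -353.3  47.0 x 39.6 long -11.0
peg_setter 0.86 [318. 153.] rect 518.1 -357.8  60.0 x 53.6 long 78.4
t 30.3 pos [ 0.4822 -0.3508  0.1627] yaw -101.48 j7 -1.29 turn [0.0001 0.     0.0021] shift cm [-0.16 -0.01  9.13] w 0.428
[ 0.98  -0.199 -0.   ]
```

Request:
carry_out --claw '[3, 3, 3, 3, 3, 3, 3, 3, 3, 4.6, 5.5, 7, 9.18, 9.18]' --delta_pos '[[-0.27, 0, 0], [0, 0, 2.5], [0, 0, 2.5], [0, 0, 2], [0, 0, 1.2], [0, 0, 0.6], [0, 0, 0.33], [0, 0, 0], [0, 0, 0], [0, 0, 0], [0, 0, 0], [0, 0, 0], [0, 0, 0], [0, 0, 0]]' --angular '[[0, 0, 0.002], [0, 0, 0], [0, 0, 0], [0, 0, 0], [0, 0, 0], [0, 0, 0], [0, 0, 0], [0, 0, 0], [0, 0, 0], [0, 0, 0], [0, 0, 0], [0, 0, 0], [0, 0, 0], [0, 0, 0]]'

```text
clock: 31.7
position: [0.4795, -0.3503, 0.0714]
ee_rot: [3.125, -0.317, -0.0]
force: [-0.2, 0.8, 1.0]
width: 0.799
gripper_force: 0.0
```

Request:
carry_out --claw '[9.18, 9.18, 9.18, 9.18, 9.18, 9.18, 9.18, 9.18, 9.18, 9.18, 9.18, 9.18]' --delta_pos '[[0, 0, -2], [0, 0, -4], [0, 0, -4], [0, 0, -4], [0, 0, -4], [0, 0, -1], [0, 0, 0], [0, 0, 0], [0, 0, 0], [0, 0, 0], [0, 0, 0], [0, 0, 0]]' --angular '[[0, 0, 0], [0, 0, 0], [0, 0, 0], [0, 0, 0], [0, 0, 0], [0, 0, 0], [0, 0, 0], [0, 0, 0], [0, 0, 0], [0, 0, 0], [0, 0, 0], [0, 0, 0]]'

```text
clock: 32.9
position: [0.4794, -0.3502, 0.2609]
ee_rot: [-3.125, 0.317, 0.001]
force: [-0.4, -0.2, -0.5]
width: 0.997
gripper_force: 0.0
```

```bash
python3 - <<'E'
from h import *
p=arm.get_image("wrist");save(p,"w12")
meas(p,"tile_teal",.076,1);meas(p,"peg_setter",.068,1);meas(p,"kiln_bat",.034,1)
cv2.imwrite("pics/c12.png",cv2.resize(p["frame"][60:260,230:400,::-1],None,fx=3,fy=3,interpolation=cv2.INTER_NEAREST))
goto(.476,.001,.25,52.1)
E
```

```text
tile_teal 0.85 [319. 177.] rect 480.3 -351.0  71.5 x 40.4 long -10.9
peg_setter 0.83 [299. 166.] rect 480.1 -349.8  130.5 x 60.3 long -11.7
kiln_bat 0.79 [287. 138.] rect 481.2 -350.1  152.7 x 83.6 long -11.6
t 33.1 pos [ 0.4795 -0.3503  0.2614] yaw -101.60 j7 -1.28 turn [0.00e+00 1.00e-04 4.59e-01] shift cm [-21.86 -27.5    1.14] w 1.001
```

View pics/c12.png

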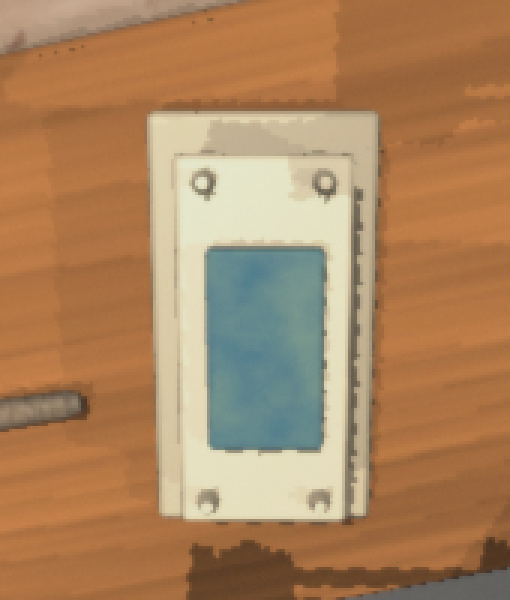

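The crop shows the teal tile central between the setter's pegs, with everything square. Now the cover.

Request:
carry_out --claw '[9.18, 9.18, 9.18, 9.18, 9.18, 9.18, 9.18, 9.18, 9.18, 9.18, 9.18, 9.18, 9.18, 9.18, 9.18, 9.18, 9.18, 9.18, 9.18, 9.18]' --delta_pos '[[0, 0, 0], [0, 0, 0], [0, 0, 0], [0, 0, 0], [-2.43, -3.06, 0.13], [-2.43, -3.06, 0.13], [-2.43, -3.06, 0.13], [-2.43, -3.06, 0.13], [-2.43, -3.06, 0.13], [-2.43, -3.06, 0.13], [-2.43, -3.06, 0.13], [-2.43, -3.06, 0.13], [-2.43, -3.06, 0.13], [0, 0, 0], [0, 0, 0], [0, 0, 0], [0, 0, 0], [0, 0, 0], [0, 0, 0], [0, 0, 0]]' --angular '[[0, 0, 0.115], [0, 0, 0.115], [0, 0, 0.115], [0, 0, 0.115], [0, 0, 0], [0, 0, 0], [0, 0, 0], [0, 0, 0], [0, 0, 0], [0, 0, 0], [0, 0, 0], [0, 0, 0], [0, 0, 0], [0, 0, 0], [0, 0, 0], [0, 0, 0], [0, 0, 0], [0, 0, 0], [0, 0, 0], [0, 0, 0]]'

```text
clock: 35.1
position: [0.4765, 0.001, 0.2497]
ee_rot: [2.97, -1.023, 0.0]
force: [-0.7, -0.1, 0.2]
width: 0.998
gripper_force: 0.0
```

```bash
python3 - <<'E'
from h import *
for i in range(2):
    p=arm.get_image("wrist")
    meas(p,"cover",.054,1)
    goto(.476,.001,.03,52.1)
save(p,"w13")
E
```

```text
cover 0.97 [319. 165.] rect 477.8 -2.3  129.8 x 59.5 long -37.8
t 35.2 pos [0.4765 0.0012 0.2497] yaw -127.98 j7 -2.40 turn [ 0.0001  0.     -0.0013] shift cm [-0.03  0.04 21.97] w 1.001
cover 0.57 [320. 168.] rect 478.3 -2.1  128.7 x 60.3 long -37.8
t 35.3 pos [0.4765 0.0013 0.2497] yaw -127.96 j7 -2.40 turn [ 0.    -0.    -0.001] shift cm [-1.000e-02  6.000e-02  2.197e+01] w 1.002
```

Request:
carry_out --claw '[9.18, 9.18, 9.18, 9.18, 9.18, 9.18, 9.18, 9.18, 9.18, 9.18, 9.18, 9.18, 5.0, 5.0, 5.0, 5.0, 5.0, 5.0, 5.0]' --delta_pos '[[0.33, 0.18, 0], [0, 0, 2.5], [0, 0, 2.5], [0, 0, 2.5], [0, 0, 2.5], [0, 0, 2.5], [0, 0, 2.5], [0, 0, 2.5], [0, 0, 2.5], [0, 0, 1.3], [0, 0, 0.67], [0, 0, 0], [0, 0, 0], [0, 0, 0], [0, 0, 0], [0, 0, 0], [0, 0, 0], [0, 0, 0], [0, 0, 0]]' --angular '[[0, 0, -0.002], [0, 0, 0], [0, 0, 0], [0, 0, 0], [0, 0, 0], [0, 0, 0], [0, 0, 0], [0, 0, 0], [0, 0, 0], [0, 0, 0], [0, 0, 0], [0, 0, 0], [0, 0, 0], [0, 0, 0], [0, 0, 0], [0, 0, 0], [0, 0, 0], [0, 0, 0], [0, 0, 0]]' --force 30

```text
clock: 37.2
position: [0.4782, -0.0022, 0.0304]
ee_rot: [-2.972, 1.019, -0.001]
force: [-2.3, -1.2, 6.7]
width: 0.65
gripper_force: 30.0
```

Request:
carry_out --claw '[5, 5, 5, 5, 5, 5, 5, 5, 5, 5, 5, 5]' --delta_pos '[[0, 0, -1.0], [0, 0, -2.5], [0, 0, -3.0], [0, 0, -3.0], [0, 0, -3.0], [0, 0, -2.5], [0, 0, 0], [0, 0, 0], [0, 0, 0], [0, 0, 0], [0, 0, 0], [0, 0, 0]]' --angular '[[0, 0, 0], [0, 0, 0], [0, 0, 0], [0, 0, 0], [0, 0, 0], [0, 0, 0], [0, 0, -0.115], [0, 0, -0.115], [0, 0, -0.115], [0, 0, -0.115], [0, 0, 0], [0, 0, 0]]'

```text
clock: 38.4
position: [0.4777, -0.0022, 0.1802]
ee_rot: [3.125, -0.32, -0.0]
force: [-0.2, 0.4, -2.0]
width: 0.652
gripper_force: 30.0
```

```bash
python3 - <<'E'
from h import *
goto(.4805,-.3503,.18,78.4)
E
```

```text
t 38.4 pos [ 0.4777 -0.0022  0.1802] yaw -101.69 j7 -2.00 turn [ 0.0001  0.0003 -0.0015] shift cm [7.280e+00 3.405e+01 2.000e-02] w 0.652
```

Request:
carry_out --claw '[5, 5, 5, 5, 5, 5, 5, 5, 5, 5, 5, 5, 5, 5, 5, 5, 5, 5, 5, 5]' --delta_pos '[[0.81, 3.78, 0], [0.81, 3.78, 0], [0.81, 3.78, 0], [0.81, 3.78, 0], [0.81, 3.78, 0], [0.81, 3.78, 0], [0.81, 3.78, 0], [0.81, 3.78, 0], [0.81, 3.78, 0], [0, 0, 0], [0, 0, 0], [0, 0, 0], [0, 0, 0], [0, 0, 0], [0, 0, 0], [0, 0, 0], [0, 0, 0], [0, 0, 0], [0, 0, 0], [0, 0, 0]]' --angular '[[0, 0, -0.0015], [0, 0, 0], [0, 0, 0], [0, 0, 0], [0, 0, 0], [0, 0, 0], [0, 0, 0], [0, 0, 0], [0, 0, 0], [0, 0, 0], [0, 0, 0], [0, 0, 0], [0, 0, 0], [0, 0, 0], [0, 0, 0], [0, 0, 0], [0, 0, 0], [0, 0, 0], [0, 0, 0], [0, 0, 0]]'

```text
clock: 40.4
position: [0.4821, -0.35, 0.18]
ee_rot: [3.126, -0.312, -0.0]
force: [0.8, 0.8, -2.3]
width: 0.649
gripper_force: 30.0
```

```bash
python3 - <<'E'
from h import *
for i in range(2):
    p=arm.get_image("wrist");goto(.4805,-.3503,.078,78.4)
save(p,"w14")
meas(p,"cover",arm.observe()["position"][2]+.0235,1);meas(p,"peg_setter",.068,1)
cv2.imwrite("pics/c14.png",cv2.resize(p["frame"][70:290,200:440,::-1],None,fx=3,fy=2.7,interpolation=cv2.INTER_NEAREST))
E
```

```text
t 40.45 pos [ 0.4821 -0.35    0.18  ] yaw -101.41 j7 -1.31 turn [0.     0.     0.0033] shift cm [-0.15  0.06 10.2 ] w 0.650
t 40.5 pos [ 0.4821 -0.35    0.18  ] yaw -101.41 j7 -1.31 turn [ 0.0001 -0.0001  0.0034] shift cm [-0.16  0.06 10.2 ] w 0.649
cover 0.61 [319. 218.] rect 514.8 -356.5  65.9 x 59.2 long -11.9
peg_setter 0.72 [319. 123.] rect 538.4 -362.3  60.3 x 11.2 long 78.6
```

View pics/c14.png

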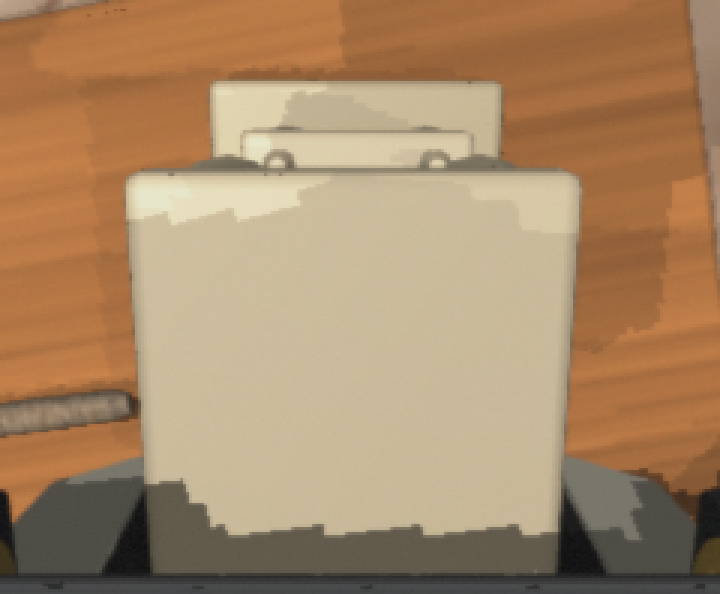

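The crop shows the held cover's middle at column 318.0. The setter's far pegs at (292.7,129) and (345.7,129) have their middle at 319.2, about 0.8 mm to +y. Along, the shift needed is about -1.1 mm. Correct, settle and lower.

Request:
carry_out --claw '[5, 5, 5, 5, 5, 5, 5, 5, 5, 5, 5, 5, 5, 5, 5, 5]' --delta_pos '[[-0.11, 0.07, 0], [0, 0, 0], [0, 0, 2], [0, 0, 2], [0, 0, 2], [0, 0, 1.5], [0, 0, 1], [0, 0, 0], [0, 0, 0], [0, 0, 0.4], [0, 0, 0.4], [0, 0, 0.3], [0, 0, 0.3], [0, 0, 0.2], [0, 0, 0], [0, 0, 0]]' --angular '[[0, 0, 0.003], [0, 0, 0], [0, 0, 0], [0, 0, 0], [0, 0, 0], [0, 0, 0], [0, 0, 0], [0, 0, 0], [0, 0, 0], [0, 0, 0], [0, 0, 0], [0, 0, 0], [0, 0, 0], [0, 0, 0], [0, 0, 0], [0, 0, 0]]'

```text
clock: 42.2
position: [0.4809, -0.3504, 0.079]
ee_rot: [-3.126, 0.317, 0.0]
force: [-0.4, -0.0, -2.7]
width: 0.651
gripper_force: 30.0
```

```bash
python3 - <<'E'
from h import *
p=arm.get_image("wrist");save(p,"w15");s=arm.observe();print(np.round(s["position"],4),np.round(s["force"],1),np.round(s["ft_torque"],2))
g=cv2.cvtColor(p["frame"],cv2.COLOR_RGB2GRAY).astype(np.float32)
for r in (165,190,210,225):
    d=abs(np.diff(g[r-2:r+3].mean(0)));print(r,[i for i in range(215,425) if d[i]>6 and d[i]==d[i-2:i+3].max()])
for c in (290,317,345):
    d=abs(np.diff(g[:,c-2:c+3].mean(1)));print(c,[i for i in range(80,180) if d[i]>5 and d[i]==d[i-2:i+3].max()])
E
```

```text
[ 0.481  -0.3505  0.0791] [ 1.  -0.2 -1.8] [0.03 0.05 0.04]
165 [242, 391]
190 [244, 389]
210 [245, 388, 407]
225 [246, 387, 406]
290 [89, 90, 98, 124, 127, 131, 146]
317 [98, 109, 125, 131, 134]
345 [98, 124, 127, 131]
```

Request:
carry_out --claw '[5, 5, 5, 5]' --delta_pos '[[0, 0, 0.06], [0, 0, 0.06], [0, 0, 0], [0, 0, 0]]' --angular '[[0, 0, 0], [0, 0, 0], [0, 0, 0], [0, 0, 0]]'

```text
clock: 42.65
position: [0.4811, -0.3505, 0.0784]
ee_rot: [3.125, -0.317, 0.001]
force: [-2.3, 2.0, 4.8]
width: 0.652
gripper_force: 30.0
```

Contact came at 0.0784, the expected seated height (0.0304 + 0.048). Release and lift.

Request:
carry_out --claw '[6.2, 6.6, 7.5, 9.18, 9.18, 9.18, 9.18, 9.18, 9.18, 9.18, 9.18, 9.18, 9.18, 9.18, 9.18, 9.18, 9.18]' --delta_pos '[[0, 0, 0], [0, 0, 0], [0, 0, 0], [0, 0, 0], [0, 0, 0], [0, 0, -2], [0, 0, -4], [0, 0, -4], [0, 0, -4], [0, 0, -4], [0, 0, 0], [0, 0, 0], [0, 0, 0], [0, 0, 0], [0, 0, 0], [0, 0, 0], [0, 0, 0]]' --angular '[[0, 0, 0], [0, 0, 0], [0, 0, 0], [0, 0, 0], [0, 0, 0], [0, 0, 0], [0, 0, 0], [0, 0, 0], [0, 0, 0], [0, 0, 0], [0, 0, 0], [0, 0, 0], [0, 0, 0], [0, 0, 0], [0, 0, 0], [0, 0, 0], [0, 0, 0]]'

```text
clock: 44.35
position: [0.4808, -0.3504, 0.2574]
ee_rot: [-3.125, 0.317, 0.001]
force: [0.4, -0.5, 0.1]
width: 0.998
gripper_force: 0.0
```

```bash
python3 - <<'E'
from h import *
p=arm.get_image("wrist")
meas(p,"cover",.102,1);meas(p,"kiln_bat",.034,1)
a=cv2.resize(p["frame"][40:260,230:400],(340,440))
q=arm.get_image("scene");b=cv2.resize(q["frame"][100:190,345:435],(440,440),interpolation=cv2.INTER_CUBIC)
cv2.imwrite("pics/c16.png",np.hstack([a,b])[:,:,::-1])
t=arm.get_image("top")
for n in("square_teal","square_brown"): meas(t,n,.028,1)
E
```

```text
cover 0.66 [316. 176.] rect 480.9 -350.5  128.7 x 59.4 long -11.6
kiln_bat 0.59 [314. 114.] rect 481.6 -350.3  152.8 x 83.2 long -11.6
square_teal 0.66 [270. 215.] rect 402.4 174.5  51.7 x 48.9 long 27.7
square_brown 0.84 [394. 166.] rect 539.4 -177.6  51.8 x 50.8 long 16.0
```

View pics/c16.png

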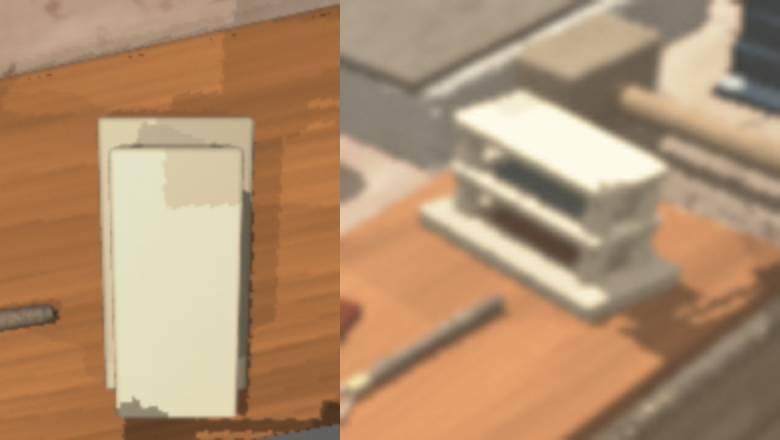

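The stack is level and square in both views: cover at (480.9,-350.5), with the teal tile in the upper tier and the brown in the lower. The square tiles have not moved. Hand in.

```bash
python3 -c "
from cell import arm
print(arm.sign_off())"
```

```text
the job is handed in; nothing more can be done
None
```

The stack is built and handed in at about 44 s of the 128 s allowed: brown tile on the bat, setter, teal tile, then the plain cover, with the setter and cover at the height expected when fully seated and the square tiles left in place.

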